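# Find the rocking corner of a sensor deck and shim it

## Task

The aluminium sensor deck rocks on its granite slab because one of the four stick-on pads under its feet has come off. Press on its corner screws in turn with about half a kilo, never over 2 kg, to find the corner that dips, then slide the orange wedge, thin end first and flat on the slab, under that foot from the deck's long side until it just bites, without pushing the deck along at all, and let go of it. Then prove it with the same press of half a kilo, first on the shimmed corner and afterwards on a corner next to it: neither may dip any more; leave the other things on the desk alone.

Things in the scene. Friction and masses are not known exactly. Their poses are not given: they have to be found in the camera images.
- slab: polished dark granite slab, 280 (its x) x 400 (its y) x 12 mm, fixed; origin at the centre of its underside, flat top 12 mm above. Under each foot of the deck a 28 x 28 mm pad is stuck to it and stands 2.4 to 4.6 mm proud (all alike in one episode); one pad, at an unknown corner, is missing: that foot hangs over the bare slab.
- deck: aluminium deck, 1.2 to 1.7 kg: plate 190 (its x) x 150 (its y) x 12.7 mm, white solderless board with purple and blue modules in the middle, up to 19 mm above it. Four square rubber feet, 28 x 28 mm, 14 mm high, centred at x +-75, y +-55 mm; long sides at y +-75. Origin: centre, at the feet's undersides; plate top 26.7 mm above. Level until pressed.
- corner_a: steel cap screw on the deck's corner at +x, +y (deck frame), 22 mm across, 4 mm proud of the plate: the place to press. Origin at the centre of its top, 30.7 mm above the underside of its foot, over the foot's centre. If its foot is the hollow one, 2 to 3.5 N tips it down onto the slab, and it tips back when let go; otherwise it holds firm.
- corner_b: steel cap screw on the deck's corner at +x, -y (deck frame), 22 mm across, 4 mm proud of the plate: the place to press. Origin at the centre of its top, 30.7 mm above the underside of its foot, over the foot's centre. If its foot is the hollow one, 2 to 3.5 N tips it down onto the slab, and it tips back when let go; otherwise it holds firm.
- corner_c: steel cap screw on the deck's corner at -x, -y (deck frame), 22 mm across, 4 mm proud of the plate: the place to press. Origin at the centre of its top, 30.7 mm above the underside of its foot, over the foot's centre. If its foot is the hollow one, 2 to 3.5 N tips it down onto the slab, and it tips back when let go; otherwise it holds firm.
- corner_d: steel cap screw on the deck's corner at -x, +y (deck frame), 22 mm across, 4 mm proud of the plate: the place to press. Origin at the centre of its top, 30.7 mm above the underside of its foot, over the foot's centre. If its foot is the hollow one, 2 to 3.5 N tips it down onto the slab, and it tips back when let go; otherwise it holds firm.
- wedge: orange plastic wedge shim, 30 g, 90 mm long (its x), 24 mm wide (its y). Origin: centre of its flat underside. Thin end at x = +45 mm, 1.2 mm thick; the top rises 0.18 mm per mm to 11.1 mm at x = -10 mm; from there to x = -45 mm a flat-topped block 11.1 mm high, to grip across its sides. Starts flat on the desk (z = 0), left or right of the slab.
- wedge_tip (a point): middle of the wedge's thin edge, on its underside (x = +45 mm of the wedge)
- screwdriver: screwdriver, 170 mm, red handle, lying on the desk on the other side from the wedge; leave it alone
- spool: spool of solder, 62 mm across, 30 mm high, on the desk; leave it alone
- mug: blue mug, 82 mm across, 95 mm high; leave it alone
- parts_tray: clear divided tray of small parts, 110 x 160 x 30 mm; leave it alone
- flux: small amber bottle, 32 mm across, 62 mm high; leave it alone
Mind the look-alikes: they are no part of the job. What is meant by the wedge is not black or blue, and is the smaller of those in its own colour.

How it is judged:
By the outcome, as a careful person would: the job done as asked, in the order asked, and still so for the second after the job is handed in, with the robot touching nothing.
It also fails if it takes over 72 s, if anything falls off the work surface, if the arm or the gripper's body presses on something with over 40 N, if the wrist force passes 120 N, or if a joint passes its speed limit or range.

## Robot

A 7-joint arm with a two-finger parallel gripper is mounted at the origin on the work surface. World frame = base frame: x ahead of the robot, y to its left, z up, the work surface at z = 0. Lengths are in m, angles in rad, forces in N, time in s.
With the tool pointing down it reaches from about 0.425 to 0.875 m from the base axis. Payload 4.7 kg.
Tool frame: the origin (TCP) lies midway between the tips of the shut fingers; the grasp point (between the pads) lies 19 mm behind it; z points along the fingers, y is the line along which they close (so a half turn about z gives the same grasp; the last joint's range is limited). The gripper opens to 87 mm and grips with 3 to 60 N. Pads are 19 mm wide; open, the fingers measure 117 mm over their backs; the gripper's body (75 mm by 190 mm) begins 51 mm behind the grasp point.
Start: joints at [-1.101, 0.321, -0.07, 1.45, 0.023, 1.371, -0.057], TCP at [0.286, 0.584, 0.223] pointing down, gripper open.
Joint ranges: [-2.86, 2.86], [-0.3, 2.09], [-1.38, 1.24], [0.06, 2.45], [-1.56, 4.7], [0.09, 2.05], [-2.69, 2.69]. Speed limits (rad/s): [2.57, 2.57, 3.14, 3.14, 3.14, 3.14, 3.14].

## Interface

Orientations are given as a rotation vector (axis times angle).
In Python, from bench import ctrl gives the robot as it stands. The module is installed in compiled form; this text tells all that it offers.
- The arm moves only by the shell command python3 -m handwheel 'ROWS' [FORCE]. ROWS is JSON, a list of rows, each a list of 7 numbers: the finger opening in m, from 0 to 0.087, then the shift along the tool's x, y, z in m, then the turn, a rotation vector about the tool's x, y, z in degrees. A call has 1 to 12 rows; each row shifts and turns the commanded pose from where the row before left it, along the tool's axes as they then stand; what a row does not reach is not made up. A row lasts 1/8 s, in which the tool goes at most 62.5 mm and 10.7 degrees, less where a joint would pass 70% of its speed; a pose out of reach is approached as far as the arm can. A call is refused whole if a number of a shift passes 0.0625 or a number of a turn 10.7, either way. A call with a gripper value outside its range is refused whole. The fingers move at their own pace and stop on an object; FORCE is the grip in N (left out, the last holds). Time passes only in rows, so rows that do not move let the fingers close. It gives the time, the measured TCP pose, the force, the opening and the grip force at its end, in the units of the state.
- ctrl.get_state(): the state, without advancing time (a new reading comes with each control period).
- ctrl.get_image(name): name is "scene" or "top"; returns (picture, depth): 400x640x3 uint8, blue, green, red; 400x640 float32, m along the optical axis (not along the pixel's ray), 0 where there is no reading.
- ctrl.camera_info(name): a dict with "intrinsics" (3x3 intrinsics, pixels), "D" ([k1, k2, p1, p2, k3] as OpenCV has them; the pictures are not rectified), "R" (3x3) and "t" (3): a world point X has camera coordinates R X + t. Camera axes: x right, y down, z forward; pixel columns grow to the right and rows downward; lengths in m; the calibration is good to about 2 mm. A picture is of the moment at which its call begins. camera_info takes no time and is no camera call.
- ctrl.close_job(): hands the job in; it is judged then, once.
The state is a dict: "time": time; "joint_positions": joint angles; "qd": joint speeds; "joint_torque": joint torques, N m; "position": TCP position; "tool_rot": TCP orientation; "ft_force": force on the tool from outside, world axes, zero at the start; "torque": the same for the moment, N m; "grip_width": opening from 0.0 (shut) to 1.0 (fully open); "grip_force": force on a finger pad.
Only numpy, scipy, OpenCV 4.12 (cv2) and the standard library are available. Lean on these libraries where they do the work, as an engineer would, in place of code of your own. Each camera call takes 0.05 s, during which the arm holds its last target. There are 200 camera calls.

## Working session

There is one attempt and no reset: what is moved stays moved. The work goes in short steps, Python scripts to look and compute and a shell command to move; the robot and the scene stay as the last step left them, time stands still between calls to the robot, and variables do not carry over. Pictures are saved under pics/ and viewed, at most 10 in all, crops included, and the job is handed in when it is done.

```bash
mkdir -p pics
cat > h.py <<'E'
import numpy as np, cv2
from bench import ctrl
def snap(n,f=None):
    im,d=ctrl.get_image(n)
    if f: cv2.imwrite('pics/'+f,im)
    np.savez('/tmp/'+n+'.npz',im=im,d=d)
    return im,d
def load(n):
    z=np.load('/tmp/'+n+'.npz'); return z['im'],z['d']
def cast(n,uv,z):
    c=ctrl.camera_info(n);K=np.array(c['intrinsics']);R=np.array(c['R']);t=np.array(c['t'])
    p=cv2.undistortPoints(np.array(uv,float).reshape(-1,1,2),K,np.array(c['D'])).reshape(-1,2)
    r=np.c_[p,np.ones(len(p))]@R; o=-R.T@t
    z=np.broadcast_to(z,len(p)); return o+r*((z-o[2])/r[:,2])[:,None]
def proj(n,X):
    c=ctrl.camera_info(n);R=np.array(c['R']);
    return cv2.projectPoints(np.array(X,float).reshape(-1,1,3),cv2.Rodrigues(R)[0],np.array(c['t']),np.array(c['intrinsics']),np.array(c['D']))[0].reshape(-1,2)
E
python3 - <<'E'
from h import *
snap('top','top1.png');snap('scene','scene1.png')
for n in('top','scene'):
    c=ctrl.camera_info(n);R=np.array(c['R']);print(-R.T@c['t'],R.round(2).tolist(),c['intrinsics'])
s=ctrl.get_state();print(s['position'],s['tool_rot'],s['ft_force'],s['time'])
E
```

```text
[0.37487938 0.07604487 1.76311672] [[0.03, -1.0, 0.01], [-1.0, -0.03, -0.09], [0.09, -0.01, -1.0]] [[457.80967336   0.         321.09101017]
 [  0.         457.80967336 203.6999719 ]
 [  0.           0.           1.        ]]
[ 0.9270756  -0.55246365  0.95554481] [[0.83, 0.55, 0.02], [0.43, -0.64, -0.64], [-0.34, 0.54, -0.77]] [[378.44184697   0.         323.02650004]
 [  0.         378.44184697 198.38384013]
 [  0.           0.           1.        ]]
[0.28591122 0.58318454 0.22158395] [-7.09573623e-01 -3.06009303e+00  2.63120262e-03] [-0.13356446 -0.30592988  0.53693663] 0.1
```

View pics/top1.png

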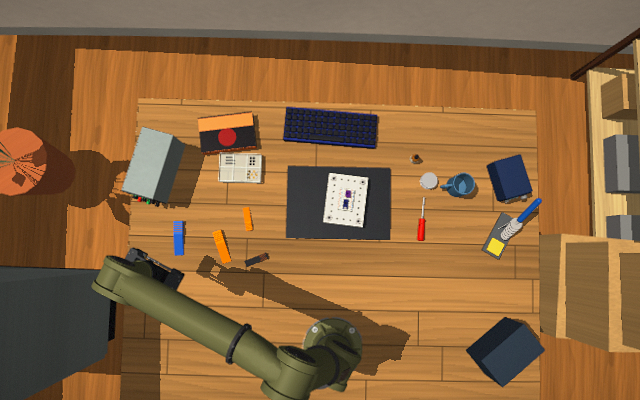

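View pics/scene1.png

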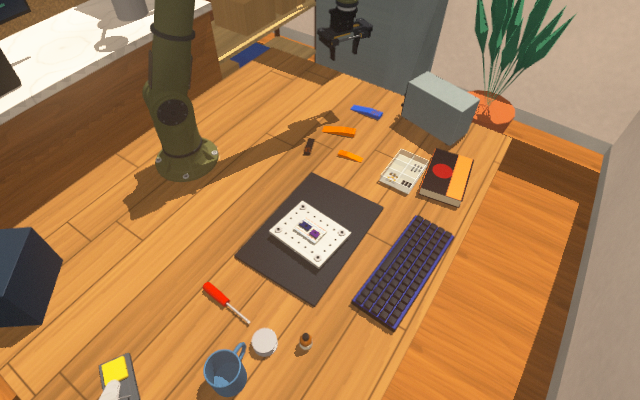

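Orange candidates in the top view: small wedge (248,218), big wedge (221,246), and the book's orange cover (226,122). The blue (179,238) and black (257,259) wedges are ruled out. The smaller orange one at (248,218) fits the description, so I'll confirm it in an enlarged crop while measuring.

Run:
```python
from h import *
im,d=load('top'); s,ds=load('scene')
a=cv2.resize(im[160:270,190:400],None,fx=3.8,fy=3.8,interpolation=cv2.INTER_CUBIC)[:300*2]
cv2.imwrite('pics/c1.png',a)
b=cv2.resize(s[110:310,235:395],None,fx=3,fy=3,interpolation=cv2.INTER_CUBIC); cv2.imwrite('pics/c2.png',b)
for n,i in(('top',im),('scene',s)):
    hsv=cv2.cvtColor(i,cv2.COLOR_BGR2HSV)
    m=cv2.inRange(hsv,(10,200,140),(18,255,255))
    N,l,st,c=cv2.connectedComponentsWithStats(m)
    for k in range(1,N):
        if st[k,4]>60:
            cn=cv2.findContours((l==k).astype('u1'),0,1)[0][0] if 0 else cv2.findContours((l==k).astype('uint8'),0,1)[0][0]
            r=cv2.minAreaRect(cn); bx=cv2.boxPoints(r); w=cast(n,bx,0.005)
            print(n,st[k],bx.round(1).tolist(),w[:,:2].round(3).tolist())
hsv=cv2.cvtColor(im,cv2.COLOR_BGR2HSV)
m=((hsv[...,1]<50)&(hsv[...,2]>150)).astype('uint8');m[:165]=0;m[240:]=0;m[:,:290]=0;m[:,390:]=0
cn=max(cv2.findContours(m,0,1)[0],key=cv2.contourArea);bx=cv2.boxPoints(cv2.minAreaRect(cn))
print('deck',cast('top',bx,0.042).round(4).tolist())
```

```text
top [243 207  10  24 160] [[241.89999389648438, 207.5], [248.60000610351562, 206.39999389648438], [252.5, 229.8000030517578], [245.8000030517578, 230.89999389648438]] [[0.518, 0.36], [0.523, 0.335], [0.434, 0.316], [0.429, 0.341]]
top [212 230  19  34 303] [[211.39999389648438, 232.1999969482422], [220.39999389648438, 229.1999969482422], [230.89999389648438, 260.70001220703125], [221.89999389648438, 263.70001220703125]] [[0.42, 0.473], [0.432, 0.439], [0.313, 0.393], [0.301, 0.427]]
scene [322 126  34  11 273] [[321.6000061035156, 131.60000610351562], [323.1000061035156, 122.69999694824219], [355.5, 128.10000610351562], [354.0, 137.0]] [[0.32, 0.39], [0.295, 0.438], [0.416, 0.482], [0.438, 0.434]]
scene [338 150  25  12 115] [[337.1000061035156, 155.3000030517578], [338.8999938964844, 148.6999969482422], [363.0, 155.60000610351562], [361.1000061035156, 162.1999969482422]] [[0.438, 0.313], [0.425, 0.346], [0.516, 0.365], [0.527, 0.332]]
deck [[0.4708, 0.0492, 0.042], [0.6592, 0.0309, 0.042], [0.6447, -0.1209, 0.042], [0.4563, -0.101, 0.042]]
```

View pics/c1.png

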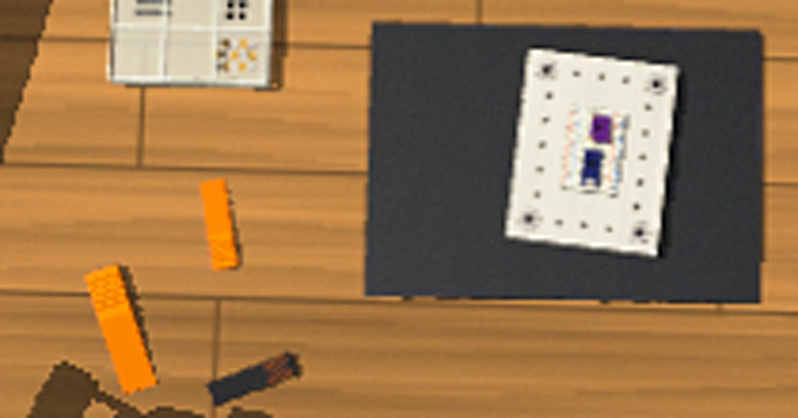

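View pics/c2.png

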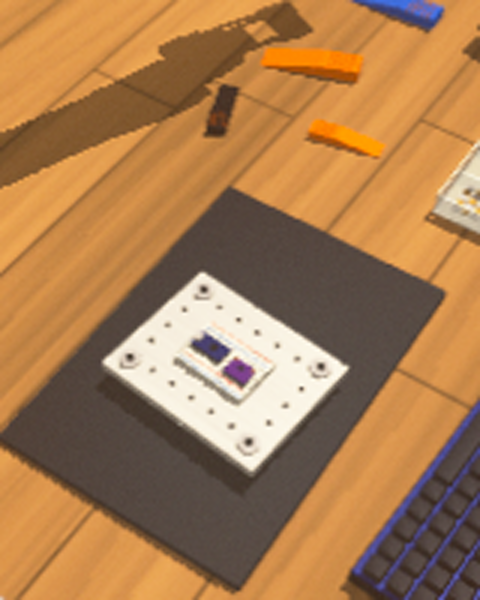

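The crop confirms it: the small plain orange wedge is at crop (220,225), with its textured block end nearest the robot and its thin end pointing away. The screws are at crop (546,69), (655,84), (529,218) and (639,232). Next I'll fix positions from both views.

```bash
cat >> h.py <<'E'
from scipy.spatial.transform import Rotation as Ro
def goto(p,yang=None):
    "tool-frame shift (mm) and tool-z turn (deg) to put TCP at p with tool y at world angle yang (first shift, then turn)"
    s=ctrl.get_state();R=Ro.from_rotvec(s['tool_rot']).as_matrix()
    a=np.degrees(np.arctan2(R[1,1],R[0,1]))
    print('t',round(s['time'],2),'pos',np.round(s['position'],4),'F',np.round(s['ft_force'],2),'yang',round(a,2),'tilt',np.round(R[:,2],4))
    if p is not None:
        print('shift mm',(R.T@(np.array(p)-s['position'])*1e3).round(1), 'turn z', None if yang is None else round(-((yang-a+180)%360-180),1))
E
python3 - <<'E'
from h import *
T=np.array([(546,69),(655,84),(529,218),(639,232)])/3.8+(190,160)
S=np.array([(320,368),(249,443),(204,290),(129,359)])/3+(235,110)
a=cast('top',T-.4,0.046)[:,:2];b=cast('scene',S-.4,0.046)[:,:2];print('screws top\n',a.round(4),'\nscene\n',b.round(4))
W=np.array([[0.4708,0.0492],[0.6592,0.0309],[0.6447,-0.1209],[0.4563,-0.101]]);print('rect centre',W.mean(0),'means',a.mean(0),b.mean(0))
# depth-based check of heights
im,d=load('top')
print('wedge depth etc')
for n,bx in(('top',[(248.6,206.4),(241.9,207.5),(252.5,229.8),(245.8,230.9)]),('scene',[(361.1,162.2),(363,155.6),(337.1,155.3),(338.9,148.7)])):
    w=cast(n,bx,[.001,.001,.009,.009])[:,:2];print(n,w.round(4).tolist())
m=(a+b)/2
for p,n in zip(m,'+x+y +x-y -x+y -x-y'.split()): print(n,p.round(4)); goto([*p,.10],-5.6)
E
```

```text
screws top
 [[ 0.6378  0.0127]
 [ 0.626  -0.0965]
 [ 0.4885  0.0258]
 [ 0.4777 -0.0834]] 
scene
 [[ 0.6398  0.0095]
 [ 0.6295 -0.0988]
 [ 0.4908  0.0252]
 [ 0.4801 -0.0859]]
rect centre [ 0.55775 -0.03545] means [ 0.55751464 -0.03535621] [ 0.56005829 -0.03750412]
wedge depth etc
top [[0.5234, 0.3351], [0.5184, 0.3608], [0.4334, 0.3153], [0.4284, 0.3407]]
scene [[0.5256, 0.3351], [0.5145, 0.3686], [0.4401, 0.3093], [0.4272, 0.3424]]
+x+y [0.6388 0.0111]
t 0.1 pos [0.2859 0.5832 0.2216] F [-0.13 -0.31  0.54] yang 63.89 tilt [-7.0e-04 -1.6e-03 -1.0e+00]
shift mm [-568.7 -358.2  122.2] turn z 69.5
+x-y [ 0.6277 -0.0976]
t 0.1 pos [0.2859 0.5832 0.2216] F [-0.13 -0.31  0.54] yang 63.89 tilt [-7.0e-04 -1.6e-03 -1.0e+00]
shift mm [-606.6 -460.7  122.4] turn z 69.5
-x+y [0.4897 0.0255]
t 0.1 pos [0.2859 0.5832 0.2216] F [-0.13 -0.31  0.54] yang 63.89 tilt [-7.0e-04 -1.6e-03 -1.0e+00]
shift mm [-428.4 -410.9  122.3] turn z 69.5
-x-y [ 0.4789 -0.0847]
t 0.1 pos [0.2859 0.5832 0.2216] F [-0.13 -0.31  0.54] yang 63.89 tilt [-7.0e-04 -1.6e-03 -1.0e+00]
shift mm [-467.2 -514.6  122.5] turn z 69.5
```

```bash
python3 -m handwheel '[[0,-0.043,-0.041,0,0,0,0],[0,-0.043,-0.041,0,0,0,0],[0,-0.043,-0.041,0,0,0,0],[0,-0.043,-0.041,0,0,0,0],[0,-0.043,-0.041,0,0,0,0],[0,-0.043,-0.041,0,0,0,0],[0,-0.043,-0.041,0,0,0,0],[0,-0.043,-0.041,0,0,0,0],[0,-0.043,-0.041,0,0,0,0],[0,-0.041,-0.041,0,0,0,0],[0,0,0,0,0,0,0]]' 20
python3 -m handwheel '[[0,0,0,0.02,0,0,10],[0,0,0,0.02,0,0,10],[0,0,0,0.02,0,0,10],[0,0,0,0.02,0,0,10],[0,0,0,0.02,0,0,10],[0,0,0,0.02,0,0,10],[0,0,0,0,0,0,9.5],[0,0,0,0,0,0,0]]'
python3 -c "
from h import *
goto([.4897,.0255,.052],-5.6)"
```

```text
time: 1.48
position: [0.4906, 0.0216, 0.2225]
tool_rot: [0.724, 3.056, -0.002]
ft_force: [0.4, 0.9, -0.3]
grip_width: 0.003
grip_force: 0.0
time: 2.48
position: [0.4895, 0.0281, 0.1021]
tool_rot: [-2.324, -2.113, 0.001]
ft_force: [0.0, -0.4, 1.4]
grip_width: 0.005
grip_force: 0.0
t 2.48 pos [0.4895 0.0281 0.1021] F [ 0.03 -0.35  1.38] yang -5.44 tilt [-1.e-03  1.e-04 -1.e+00]
shift mm [-2.5  0.5 50.1] turn z 0.2
```

```bash
python3 -m handwheel '[[0,-0.0025,0,0.025,0,0,0],[0,0,0,0.02,0,0,0],[0,0,0,0.005,0,0,0],[0,0,0,0,0,0,0],[0,0,0,0,0,0,0]]'
for i in 1 2 3; do python3 -m handwheel '[[0,0,0,0.001,0,0,0],[0,0,0,0,0,0,0]]' | egrep 'pos|ft_'; done
```

```text
time: 3.1
position: [0.4905, 0.0249, 0.0535]
tool_rot: [2.326, 2.111, 0.002]
ft_force: [0.2, 0.5, -0.2]
grip_width: 0.005
grip_force: 0.0
position: [0.4899, 0.0247, 0.0519]
ft_force: [-0.2, 0.3, 0.8]
position: [0.4897, 0.0246, 0.0505]
ft_force: [0.1, 0.6, 0.6]
position: [0.4897, 0.0246, 0.0495]
ft_force: [-0.8, 0.1, -0.7]
```

```bash
for i in 1 2 3 4 ; do python3 -m handwheel '[[0,0,0,0.001,0,0,0],[0,0,0,0,0,0,0]]' | egrep 'pos|ft_'; done
```

```text
position: [0.4897, 0.0246, 0.0485]
ft_force: [0.2, -0.1, 0.4]
position: [0.4897, 0.0246, 0.0475]
ft_force: [-0.3, -0.1, -0.4]
position: [0.4897, 0.0246, 0.0465]
ft_force: [0.2, -0.8, 0.4]
position: [0.4898, 0.0246, 0.046]
ft_force: [-0.8, -0.5, 5.5]
```

```bash
python3 -m handwheel '[[0,0,0,0,0,0,0],[0,0,0,0,0,0,0]]' | egrep 'time|pos|ft_'
python3 -m handwheel '[[0,0,0,-0.02,0,0,0],[0,0.055,0,0,0,0,0],[0,0,0,0,0,0,0]]' >/dev/null
python3 -c "
from h import *
goto([.6388,.0111,.052])
goto([.6277,-.0976,.052])
goto([.4789,-.0847,.052])"
```

```text
time: 5.1
position: [0.4899, 0.0247, 0.0461]
ft_force: [-2.1, -1.6, 5.1]
t 5.47 pos [0.4954 0.0841 0.0657] F [-0.45  0.73 -0.37] yang -5.23 tilt [ 9.e-04  2.e-03 -1.e+00]
shift mm [-59.6 149.5  13.7] turn z None
t 5.47 pos [0.4954 0.0841 0.0657] F [-0.45  0.73 -0.37] yang -5.23 tilt [ 9.e-04  2.e-03 -1.e+00]
shift mm [-168.9  148.4   13.5] turn z None
t 5.47 pos [0.4954 0.0841 0.0657] F [-0.45  0.73 -0.37] yang -5.23 tilt [ 9.e-04  2.e-03 -1.e+00]
shift mm [-169.6   -1.    13.3] turn z None
```

```bash
python3 -m handwheel '[[0,-0.020,0.05,0,0,0,0],[0,-0.02,0.05,0,0,0,0],[0,-0.0195,0.0495,0,0,0,0],[0,0,0,0.012,0,0,0],[0,0,0,0.006,0,0,0],[0,0,0,0,0,0,0]]' |egrep 'pos|ft_'
for i in 1 2  ; do python3 -m handwheel '[[0,0,0,0.001,0,0,0],[0,0,0,0,0,0,0]]' | egrep 'pos|ft_'; done
```

```text
position: [0.6366, 0.0062, 0.0468]
ft_force: [-1.2, 0.1, 0.1]
position: [0.6379, 0.0063, 0.047]
ft_force: [-0.1, -0.2, 0.2]
position: [0.6382, 0.006, 0.046]
ft_force: [-0.9, 1.1, 1.7]
```

```bash
python3 -m handwheel '[[0,0.0045,0,-0.003,0,0,0],[0,0,0,0.003,0,0,0],[0,0,0,0,0,0,0]]' |egrep 'pos|ft_'
for i in 1 2  ; do python3 -m handwheel '[[0,0,0,0.0005,0,0,0],[0,0,0,0,0,0,0]]' | egrep 'pos|ft_'; done
```

```text
position: [0.6389, 0.0106, 0.0458]
ft_force: [-0.1, 1.2, 3.2]
position: [0.639, 0.0107, 0.0455]
ft_force: [0.5, 2.5, 3.5]
position: [0.6391, 0.0108, 0.045]
ft_force: [1.5, 3.7, 4.7]
```

```bash
python3 -m handwheel '[[0,0,0,0,0,0,0],[0,0,0,0,0,0,0]]' | egrep 'pos|ft_'
for i in 1  ; do python3 -m handwheel '[[0,0,0,0.0005,0,0,0],[0,0,0,0,0,0,0]]' | egrep 'pos|ft_'; done
```

```text
position: [0.6388, 0.0101, 0.0448]
ft_force: [1.1, 2.1, 5.6]
position: [0.6388, 0.0099, 0.0442]
ft_force: [1.5, 2.7, 4.6]
```

```bash
for i in 1 2 3 ; do python3 -m handwheel '[[0,0,0,0.0006,0,0,0],[0,0,0,0,0,0,0]]' | egrep 'pos|ft_'; done
```

```text
position: [0.6389, 0.01, 0.0438]
ft_force: [1.8, 3.3, 5.3]
position: [0.6389, 0.0101, 0.0438]
ft_force: [0.7, 3.1, 9.4]
position: [0.639, 0.0101, 0.0437]
ft_force: [0.3, 3.6, 11.2]
```

Corner (0.639, 0.010) dips by about 2.4 mm at 4–5 N and then stops hard. The first corner held firm at 5.5 N. So the hollow foot is the far-left one, on the wedge's side. Lifting off and going for the wedge.

```bash
python3 -m handwheel '[[0,0,0,-0.004,0,0,0],[0,0,0,-0.04,0,0,0],[0,0,0,-0.04,0,0,0],[0.06,0.0432,-0.0313,0,0,0,0],[0.06,0.0432,-0.0313,0,0,0,0],[0.06,0.0432,-0.0313,0,0,0,0],[0.06,0.0432,-0.0313,0,0,0,0],[0.06,0.0432,-0.0313,0,0,0,0],[0.06,0.0432,-0.0313,0,0,0,0],[0.06,0.0432,-0.0313,0,0,0,0]]' |egrep 'time|pos'
python3 -m handwheel '[[0.06,0,0,0,0,0,-10],[0.06,0,0,0,0,0,-10],[0.06,0,0,0,0,0,-10],[0.06,0,0,0,0,0,-10],[0.06,0,0,0,0,0,-10],[0.06,0,0,0,0,0,-10],[0.06,0,0,0,0,0,-10],[0.06,0,0,0,0,0,-10],[0.06,0,0,0,0,0,-10],[0.06,0,0,0,0,0,-10],[0.06,0,0,0,0,0,-8.4],[0.06,0,0,0,0,0,0]]' |egrep 'time|pos'
python3 - <<'E'
from h import *
goto([.4495,.332,.003],103)
im,d=snap('top');s,ds=snap('scene')
a=cv2.resize(s[120:220,290:440],None,fx=5,fy=5,interpolation=cv2.INTER_CUBIC);cv2.imwrite('pics/c3.png',a)
E
```

```text
time: 10.1
position: [0.4486, 0.3311, 0.1247]
time: 11.6
position: [0.4497, 0.3301, 0.1247]
t 11.6 pos [0.4497 0.3301 0.1247] F [0.24 0.38 0.77] yang 102.62 tilt [-0.0021 -0.0036 -1.    ]
shift mm [ -0.5   2.3 121.7] turn z -0.4
```

View pics/c3.png

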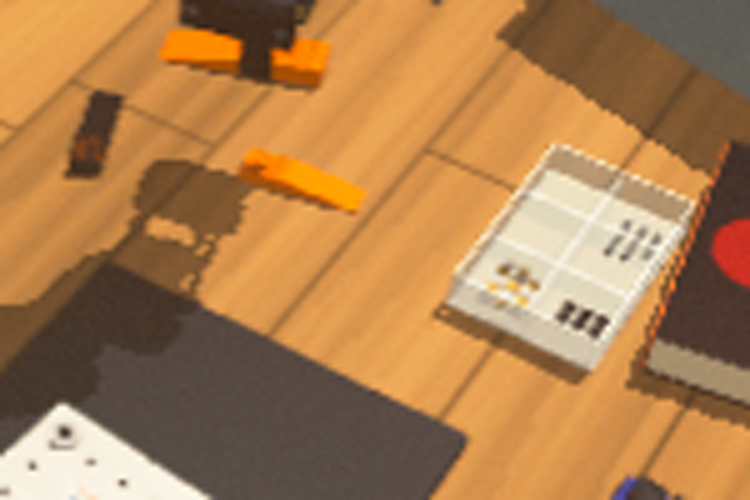

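The crop shows the small orange wedge, block end at (255,165) and thin end at (360,200), with the fingers hovering above it. Descending and gripping.

```bash
python3 -m handwheel '[[0.06,0,0.001,0.05,0,0,0],[0.06,0,0.001,0.05,0,0,0],[0.06,0,0,0.015,0,0,0],[0.06,0,0,0.0055,0,0,0],[0.06,0,0,0,0,0,0],[0.02,0,0,0,0,0,0],[0.015,0,0,0,0,0,0],[0.015,0,0,0,0,0,0],[0.015,0,0,0,0,0,0],[0.015,0,0,0,0,0,0]]' 20
python3 -c "
from h import *
goto(None)"
```

```text
time: 12.95
position: [0.4497, 0.3343, 0.0059]
tool_rot: [-0.35, 3.122, 0.0]
ft_force: [-0.3, -0.6, 1.7]
grip_width: 0.275
grip_force: 19.9
t 12.95 pos [0.4497 0.3343 0.0059] F [-0.34 -0.59  1.72] yang 102.78 tilt [ 1.e-04  0.e+00 -1.e+00]
```

```bash
python3 -m handwheel '[[0.015,0,0,-0.02,0,0,0],[0.015,0,0,-0.04,0,0,0],[0.015,0,0,0,0,0,10],[0.015,0,0,0,0,0,10],[0.015,0,0,0,0,0,10],[0.015,0,0,0,0,0,10],[0.015,0,0,0,0,0,10],[0.015,0,0,0,0,0,10],[0.015,0,0,0,0,0,10],[0.015,0,0,0,0,0,10],[0.015,0,0,0,0,0,10],[0.015,0,0,0,0,0,10]]' |egrep 'time|pos|grip'
python3 -m handwheel '[[0.015,0,0,0,0,0,8.3],[0.015,0,0,0,0,0,0],[0.015,0,0,0,0,0,0]]' |egrep 'time|pos|grip'
python3 -c "
from h import *
goto([.6487,.116,.060],-5.5)"
```

```text
time: 14.45
position: [0.4495, 0.3343, 0.0656]
grip_width: 0.269
grip_force: 19.9
time: 14.82
position: [0.4495, 0.3344, 0.0657]
grip_width: 0.274
grip_force: 19.9
t 14.82 pos [0.4495 0.3344 0.0657] F [-0.31  0.58  0.02] yang -5.37 tilt [-1.e-04 -0.e+00 -1.e+00]
shift mm [-198.8  218.7    5.7] turn z 0.1
```

```bash
python3 -m handwheel '[[0.015,-0.0398,0.0437,0,0,0,0],[0.015,-0.0398,0.0437,0,0,0,0],[0.015,-0.0398,0.0437,0,0,0,0],[0.015,-0.0398,0.0437,0,0,0,0],[0.015,-0.0398,0.0437,0.03,0,0,0],[0.015,0,0,0,0,0,0],[0.015,0,0,0,0,0,0]]' |egrep 'time|pos|grip'
python3 - <<'E'
from h import *
goto([.6487,.116,.019],-5.5)
im,d=snap('top');s,ds=snap('scene')
b=cv2.resize(s[150:300,260:390],None,fx=4.6,fy=4,interpolation=cv2.INTER_CUBIC);b=cv2.resize(s[160:290,265:385],None,fx=4.6,fy=4.6,interpolation=cv2.INTER_CUBIC);cv2.imwrite('pics/c4.png',b)
hsv=cv2.cvtColor(s,cv2.COLOR_BGR2HSV)
m=cv2.inRange(hsv,(8,180,120),(20,255,255));m[:160]=0;m[290:]=0;m[:,:265]=0;m[:,385:]=0
N,l,st,c=cv2.connectedComponentsWithStats(m)
print(st[1:],c[1:])
E
```

```text
time: 15.7
position: [0.6451, 0.1183, 0.037]
grip_width: 0.276
grip_force: 19.9
t 15.7 pos [0.6451 0.1183 0.037 ] F [ 0.77  0.19 -0.3 ] yang -5.47 tilt [-1.5e-03  5.0e-04 -1.0e+00]
shift mm [-1.9  3.8 18. ] turn z 0.0
[[344 206  21  23 207]] [[354.37198068 217.03381643]]
```

View pics/c4.png

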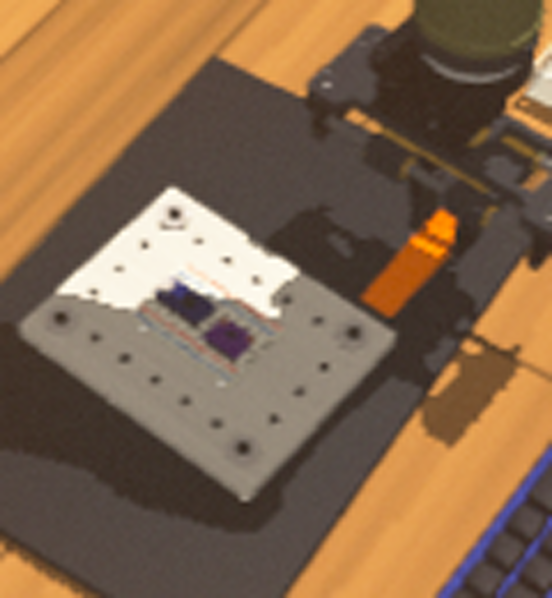

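Run:
```python
from h import *
f=lambda p:np.array(p)/4.6+(265,160)-.4
S=cast('scene',[f(p) for p in[(353,333),(174,214),(243,448)]],.046);W=cast('scene',[f(p) for p in[(362,300),(390,315),(376,308)]],.031)
print(S.round(4),W.round(4))
a=np.radians(-5.5);R=np.array([[np.cos(a),np.sin(a)],[-np.sin(a),np.cos(a)]])
print('tip minus screw, deck frame mm',((W-S[0])[:,:2]@R.T*1e3).round(1))
ex=S[0]-S[1];print('deck x angle',np.degrees(np.arctan2(ex[1],ex[0])),(S[0]-S[2])[:2])
goto([.6487,.116,.019])
```

```text
[[ 0.6395  0.0104  0.046 ]
 [ 0.4901  0.0253  0.046 ]
 [ 0.6286 -0.0983  0.046 ]] [[0.6259 0.0452 0.031 ]
 [0.6473 0.0452 0.031 ]
 [0.6368 0.0449 0.031 ]]
tip minus screw, deck frame mm [[-16.8  33.4]
 [  4.4  35.4]
 [ -6.   34.1]]
deck x angle -5.709917467634149 [0.01089811 0.10869261]
t 15.8 pos [0.6452 0.12   0.038 ] F [-0.11  0.16 -0.52] yang -5.33 tilt [ 1.0e-04  1.5e-03 -1.0e+00]
shift mm [-3.7  3.9 19. ] turn z None
```

```bash
python3 -m handwheel '[[0.015,0,0.005,0.01,0,0,0],[0.015,0,0,0.006,0,0,0],[0.015,0,0,0,0,0,0],[0.015,0,0,0,0,0,0],[0.015,0,0,0,0,0,0]]' |egrep 'time|pos|ft_'
for i in 1 2  ; do python3 -m handwheel '[[0.015,0,0,0.001,0,0,0],[0.015,0,0,0,0,0,0]]' | egrep 'pos|ft_'; done
```

```text
time: 16.42
position: [0.6509, 0.1173, 0.0218]
ft_force: [0.6, 0.5, 0.1]
position: [0.6507, 0.1172, 0.0205]
ft_force: [-0.0, -0.6, 0.2]
position: [0.6506, 0.1172, 0.0194]
ft_force: [0.6, -0.7, 0.1]
```

```bash
for i in 1 2 3 ; do python3 -m handwheel '[[0.015,0,0,0.0006,0,0,0],[0.015,0,0,0,0,0,0]]' | egrep 'pos|ft_'; done
```

```text
position: [0.6506, 0.1173, 0.0188]
ft_force: [0.1, 0.4, 0.1]
position: [0.6507, 0.1173, 0.0183]
ft_force: [-0.5, -0.1, -0.3]
position: [0.6507, 0.1173, 0.0179]
ft_force: [-0.9, -0.6, 1.8]
```

```bash
python3 -m handwheel '[[0.015,-0.006,0,0,0,0,0],[0.015,-0.006,0,0,0,0,0],[0.015,-0.006,0,0,0,0,0],[0.015,-0.003,0,0,0,0,0],[0.015,0,0,0,0,0,0],[0.015,0,0,0,0,0,0]]' |egrep 'time|pos|ft_'
for i in 1 2 3; do python3 -m handwheel '[[0.015,-0.001,0,0,0,0,0],[0.015,0,0,0,0,0,0]]' | egrep 'pos|ft_'; done
```

```text
time: 18.42
position: [0.6489, 0.0955, 0.0179]
ft_force: [-0.1, -1.3, 5.1]
position: [0.6489, 0.0954, 0.0179]
ft_force: [0.1, -0.4, 5.2]
position: [0.6488, 0.0954, 0.0179]
ft_force: [0.5, 1.5, 4.4]
position: [0.6486, 0.0942, 0.018]
ft_force: [-0.2, 2.0, 5.2]
```

```bash
python3 -m handwheel '[[0.015,0,0,-0.0004,0,0,0],[0.015,0,0,0,0,0,0]]' | egrep 'pos|ft_'
for i in 1 2 3; do python3 -m handwheel '[[0.015,-0.0008,0,0,0,0,0],[0.015,0,0,0,0,0,0]]' | egrep 'pos|ft_'; done
```

```text
position: [0.6483, 0.0933, 0.018]
ft_force: [1.5, 2.2, 4.0]
position: [0.6481, 0.0924, 0.018]
ft_force: [-0.1, 2.1, 4.2]
position: [0.6481, 0.0915, 0.018]
ft_force: [-0.6, 2.2, 3.9]
position: [0.648, 0.0907, 0.018]
ft_force: [-0.0, 1.2, 2.7]
```

```bash
python3 -m handwheel '[[0.015,0,0,-0.0002,0,0,0],[0.015,0,0,0,0,0,0]]' | egrep 'pos|ft_'
for i in 1 2 3; do python3 -m handwheel '[[0.015,-0.0007,0,0,0,0,0],[0.015,0,0,0,0,0,0],[0.015,0,0,0,0,0,0]]' | egrep 'pos|ft_'; done
```

```text
position: [0.648, 0.0906, 0.018]
ft_force: [0.6, 1.4, 1.5]
position: [0.6479, 0.0903, 0.018]
ft_force: [-0.2, 1.1, -0.4]
position: [0.6479, 0.0902, 0.0182]
ft_force: [-0.2, 2.2, -0.2]
position: [0.6479, 0.0899, 0.0183]
ft_force: [0.7, 5.3, 0.1]
```

```bash
python3 -m handwheel '[[0.015,0,0,0.0005,0,0,0],[0.015,0,0,0,0,0,0],[0.015,0,0,0,0,0,0]]' | egrep 'pos|ft_'; python3 -m handwheel '[[0.015,0,0,0,0,0,0]]' | egrep 'pos|ft_'
```

```text
position: [0.648, 0.0898, 0.018]
ft_force: [0.2, 5.1, 1.8]
position: [0.6479, 0.0898, 0.018]
ft_force: [0.6, 5.4, 0.8]
```

```bash
python3 -m handwheel '[[0.015,0.0003,0,0,0,0,0],[0.015,0,0,0,0,0,0],[0.045,0,0,0,0,0,0],[0.045,0,0,0,0,0,0],[0.045,0,0,0,0,0,0],[0.045,0,0,0,0,0,0]]'
python3 - <<'E'
from h import *
im,d=snap('top');s,ds=snap('scene')
b=cv2.resize(s[160:290,265:385],None,fx=4.6,fy=4.6,interpolation=cv2.INTER_CUBIC);cv2.imwrite('pics/c5.png',b)
E
```

```text
time: 22.8
position: [0.648, 0.0884, 0.0177]
tool_rot: [2.326, 2.111, -0.001]
ft_force: [0.6, -0.4, 0.2]
grip_width: 0.508
grip_force: 0.0
```

View pics/c5.png

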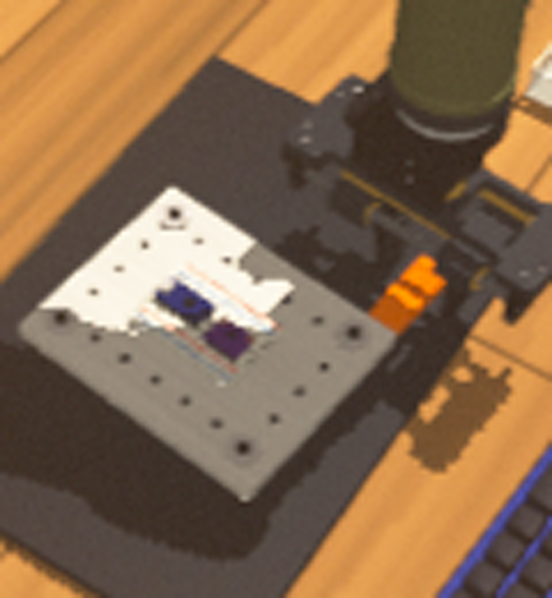

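Deck screws are at the same pixels as before, (353,333), (174,214) and (243,448), so the deck hasn't moved. The wedge is under the far-left foot and released. Next is the press on the shimmed corner.

```bash
python3 -m handwheel '[[0.045,0,0,-0.03,0,0,0],[0.045,0,0,-0.03,0,0,0],[0,-0.04,-0.001,0,0,0,0],[0,-0.0385,-0.0005,0,0,0,0],[0,0,0,0.015,0,0,0],[0,0,0,0.012,0,0,0],[0,0,0,0,0,0,0],[0,0,0,0,0,0,0]]' 20|egrep 'pos|ft_|wid'
for i in 1 2 3; do python3 -m handwheel '[[0,0,0,0.001,0,0,0],[0,0,0,0,0,0,0]]' | egrep 'pos|ft_'; done
```

```text
position: [0.6391, 0.0125, 0.0507]
ft_force: [0.6, 0.4, 0.2]
grip_width: 0.018
position: [0.6392, 0.0115, 0.05]
ft_force: [0.3, 0.4, 0.5]
position: [0.6389, 0.0112, 0.0488]
ft_force: [-0.5, -0.2, 0.5]
position: [0.6389, 0.0112, 0.0477]
ft_force: [0.5, -0.7, -0.4]
```

```bash
python3 -m handwheel '[[0,0,0,0.001,0,0,0],[0,0,0,0,0,0,0]]' | egrep 'pos|ft_'
for i in 1 2 3; do python3 -m handwheel '[[0,0,0,0.0004,0,0,0],[0,0,0,0,0,0,0]]' | egrep 'pos|ft_'; done
```

```text
position: [0.6389, 0.0112, 0.0467]
ft_force: [-0.6, 0.6, -0.7]
position: [0.6389, 0.0112, 0.0464]
ft_force: [-0.2, -0.4, -1.2]
position: [0.639, 0.0112, 0.0461]
ft_force: [-0.3, 0.2, 1.6]
position: [0.639, 0.0112, 0.0461]
ft_force: [-1.9, 0.6, 4.6]
```

```bash
python3 -m handwheel '[[0,0,0,0.0001,0,0,0],[0,0,0,0,0,0,0],[0,0,0,0,0,0,0],[0,0,0,0,0,0,0]]' | egrep 'time|pos|ft_'
python3 -m handwheel '[[0,0,0,0,0,0,0],[0,0,0,0,0,0,0]]' | egrep 'time|pos|ft_'
```

```text
time: 26.15
position: [0.639, 0.0112, 0.0461]
ft_force: [-1.7, -0.5, 5.5]
time: 26.4
position: [0.639, 0.0113, 0.0461]
ft_force: [-2.6, 0.4, 5.3]
```

Firm at 46.1 mm under 5.4 N. Now the neighbouring corner at (0.628, -0.098).

```bash
python3 -m handwheel '[[0,0,0,-0.004,0,0,0],[0,0,0,-0.016,0,0,0],[0,-0.055,0,0,0,0,0],[0,-0.0545,-0.0005,0,0,0,0],[0,0,0,0.01,0,0,0],[0,0,0,0.006,0,0,0],[0,0,0,0,0,0,0],[0,0,0,0,0,0,0]]' 20|egrep 'pos|ft_|wid'
for i in 1 2 ; do python3 -m handwheel '[[0,0,0,0.001,0,0,0],[0,0,0,0,0,0,0]]' | egrep 'pos|ft_'; done
```

```text
position: [0.6284, -0.0961, 0.0496]
ft_force: [-0.2, 0.3, 0.2]
grip_width: 0.009
position: [0.6281, -0.0974, 0.0486]
ft_force: [0.4, 0.4, 0.7]
position: [0.6279, -0.0978, 0.0474]
ft_force: [-0.2, -0.1, -0.0]
```

```bash
python3 -m handwheel '[[0,0,0,0.0008,0,0,0],[0,0,0,0,0,0,0]]' | egrep 'pos|ft_'
for i in 1 2 3; do python3 -m handwheel '[[0,0,0,0.0004,0,0,0],[0,0,0,0,0,0,0]]' | egrep 'pos|ft_'; done
```

```text
position: [0.6279, -0.0978, 0.0466]
ft_force: [0.1, 0.3, 0.2]
position: [0.6279, -0.0977, 0.0463]
ft_force: [-0.2, 0.7, 0.6]
position: [0.628, -0.0977, 0.0462]
ft_force: [-0.1, -0.3, 2.1]
position: [0.628, -0.0977, 0.0461]
ft_force: [-1.9, 0.0, 5.0]
```

```bash
python3 -m handwheel '[[0,0,0,0,0,0,0],[0,0,0,0,0,0,0],[0,0,0,0,0,0,0],[0,0,0,0,0,0,0],[0,0,0,0,0,0,0]]' | egrep 'time|pos|ft_'
python3 -m handwheel '[[0,0,0,-0.004,0,0,0],[0,0,0,-0.05,0,0,0],[0,0,0,-0.06,0,0,0],[0,0,0,-0.06,0,0,0],[0,0,0,0,0,0,0],[0,0,0,0,0,0,0]]' | egrep 'time|pos|ft_'
python3 - <<'E'
from h import *
s,ds=snap('scene')
b=cv2.resize(s[160:290,265:385],None,fx=4.6,fy=4.6,interpolation=cv2.INTER_CUBIC);cv2.imwrite('pics/c6.png',b)
E
```

```text
time: 29.52
position: [0.628, -0.0977, 0.0461]
ft_force: [-2.1, 0.7, 4.9]
time: 30.28
position: [0.6277, -0.0976, 0.219]
ft_force: [-1.2, -0.1, -1.7]
```

View pics/c6.png

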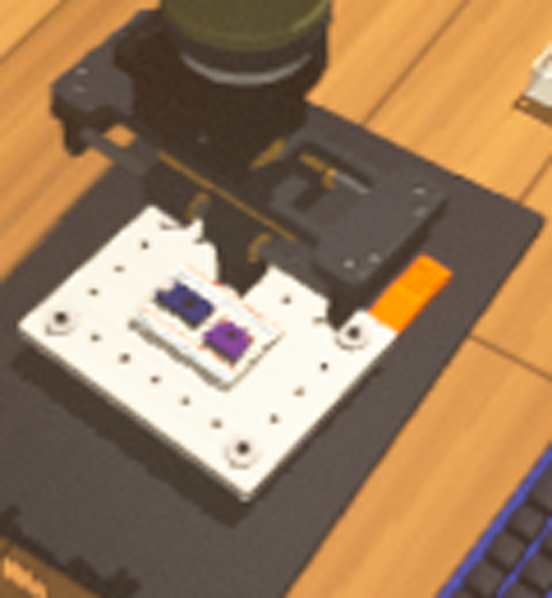

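The wedge is still in place under the corner, deck screws are at the same pixels, (353,333) and (243,448), and the arm is clear. Handing in.

```bash
python3 -c "
from bench import ctrl
print(ctrl.close_job())"
```

```text
the job is handed in; nothing more can be done
None
```

The deck no longer rocks: its far-left corner (robot's view) was the one that dipped, the orange wedge is now under that foot, that corner and the one next to it both held firm at about 5 N, the deck did not visibly move, and the job is handed in.

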